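# Fish the register key out of the covered slot

### The arm

A 6-joint arm with a two-finger parallel gripper is mounted at the origin on a cart in front of the work surface, level with it; the furniture and walls round the work are solid. World frame = base frame: x ahead of the robot, y to its left, z up, the work surface at z = 0. Lengths are in m, angles in rad, forces in N, time in s.
With the tool pointing down it reaches from about 0.35 to 0.775 m from the base axis. Payload 5.5 kg.
Tool frame: the origin (TCP) lies midway between the tips of the shut fingers; the grasp point (between the pads) lies 19 mm behind it (env.tcp_to_grasp is the distance from the TCP to the grasp point, in m); z points along the fingers, y is the line along which they close (so a half turn about z gives the same grasp; the last joint's range is limited). The gripper opens to 85 mm and grips with 20 to 120 N. Pads are 22 mm wide; open, the fingers measure 114 mm over their backs; the gripper's body (76 mm by 85 mm) begins 54 mm behind the grasp point. The pads swing forward as they close: fully open they stand 13 mm farther back than shut.
Start: joints at [-0.14, 0.313, 0.046, 1.304, 0, 1.431], TCP at [0.575, -0, 0.231] pointing down, gripper open.
Joint ranges: [-2.76, 2.76], [-0.86, 1.69], [-1.03, 1.26], [-2.2, 2.34], [-1.47, 1.5], [-3.14, 3.14]. Speed limits (rad/s): [2.57, 2.57, 3.14, 3.14, 3.14, 3.14].

### API

Orientations are given as a unit quaternion [x, y, z, w].
In Python, from plant import env gives the robot as it stands. The module is installed in compiled form; this text tells all that it offers.
- The arm moves only by the tool play_rows, never from a script. Its argument "steps" is a list of rows, each an object with "delta_pos": the shift along the tool's x, y, z in cm, a list of three; "yaw": the turn about the tool's z in rad; "hand": the opening, from 0 (shut) to 1 (fully open). In form: [{"delta_pos": [tx, ty, tz], "yaw": yaw, "hand": hand}, ...]. A call has 1 to 20 rows; each row shifts and turns the commanded pose from where the row before left it, along the tool's axes as they then stand; what a row does not reach is not made up. A row lasts 1/10 s, in which the tool goes at most 50 mm and 8.59 degrees, less where a joint would pass 70% of its speed; a pose out of reach is approached as far as the arm can. A call with a gripper value outside its range is refused whole. The fingers move at their own pace and stop on an object; "newtons" is the grip in N (left out, the last holds). Time passes only in rows, so rows that do not move let the fingers close. It gives the time, the measured TCP pose, the force, the opening and the grip force at its end, in the units of the state.
- env.sense(): the state, without advancing time (a new reading comes with each control period).
- env.camera(name): name is "scene" or "side" or "wrist"; returns the picture (384x512x3 uint8, blue, green, red); there is no depth.
- env.camera_info(name): a dict with "mtx" (3x3 intrinsics, pixels), "k1" (the pictures are not rectified: a ray, as slopes to the right and down, at radius r is drawn at 1 + k1 r^2 times it, then the intrinsics apply), "rvec" (rotation vector, rad) and "tvec" (3), from world to camera coordinates, as OpenCV has them; the wrist camera has in their place "hand_eye" (4x4, takes a point from camera to tool coordinates, whose origin is the TCP and whose axes are the flange's). Camera axes: x right, y down, z forward; pixel columns grow to the right and rows downward; lengths in m; the calibration is good to about 2 mm. A picture is of the moment at which its call begins: read the wrist's pose just before it. camera_info takes no time and is no camera call.
- env.sign_off(): hands the job in; it is judged then, once.
The state is a dict: "t": time; "q": joint angles; "joint_velocities": joint speeds; "joint_efforts": joint torques, N m; "tool_pos": TCP position; "tool_rot": TCP orientation; "contact_force": force on the tool from outside, world axes, zero at the start; "ft_torque": the same for the moment, N m; "finger_gap": finger opening in m; "gripper_force": force on a finger pad.
Only numpy, scipy, OpenCV 4.12 (cv2) and the standard library are available. Lean on these libraries where they do the work, as an engineer would, in place of code of your own. Each camera call takes 0.05 s, during which the arm holds its last target. There are 200 camera calls.

### The job

The steel register key has slid to the back of the narrow covered slot in the registration block. Take the telescopic hook pick, reach in over the key, feel with a light touch for the eye in its low front loop, catch it and drag the key out until all of it lies flat on the plate in front of the slot; press and pull on it only lightly (well under 10 N), and keep the fingers off the key. Then lay the pick down on the desk, off the block, and leave the things round about where they are.

Things in the scene. Friction and masses are not known exactly. Their poses are not given: they have to be found in the camera images.
- block: Registration block, fixed: aluminium base plate 3 mm thick, 180 long (x) by 84 mm wide, with two pale wooden cheeks (20 mm thick), a back stop and a hazy cover that form one straight slot, open only to the front. Origin: underside of the plate (desk height), below the middle of the slot's mouth. x points into the slot, y left, z up. In front of the mouth the bare plate runs on to x = -95 mm.
- slot_mouth (a point): Middle of the slot's mouth, on the top face of the plate (3 mm over the desk), axes as the block's. From here the slot is 20 mm wide (y -10 to 10), 74 mm deep (x 0 to 74) and 48 mm high; the cover over it is 5 mm thick, its screw heads end 58 mm over the desk.
- key: Register key: loose steel part 50 (x) by 17 mm (y), 95 to 190 g, flat on the plate in the slot, 1.5 mm play either side, its rear end 1 to 3 mm from the back stop. Origin: centre of its underside; -x end toward the mouth. Body (x -8 to 25) 22 mm high; ahead of it a low loop 9 mm high round an eye that goes right through (x -18 to -8, y -5.5 to 5.5); the loop's front bar is x -25 to -18.
- pick: Telescopic hook pick, 115 g, free on the desk: wooden handle 80 long (x), 16 wide (y), 28 mm high (z), upright on its underside; origin at the centre of that underside. Balance point about 10 mm ahead (+x) of it. A collar, tube and rod run out to +x, 13 mm over the underside's level, and end in a hook turned down: a round-ended pin 5 mm thick, its tip 1.5 mm above the underside's level.
- tube_end (a point): Point on the pick: end of its steel tube, 72 mm ahead of the pick's origin and 13 mm up, axes as the pick's. Tube 9 mm thick, collar behind it 13 mm (x 39 to 46), rod 5 mm. The rod slides stiffly (about 45 N) in the tube and where it was left is not measured: the hook's axis is 22 to 54 mm ahead of this point (94 to 126 mm ahead of the origin).
- paint_tin: Bystander: small paint tin 77 mm across, 76 high, to the left of the block. Origin: centre of its underside.
- masking_tape: Bystander: roll of tape lying flat, 102 mm across, 25 high, to the right of the block. Origin: centre of its underside.
- rubber: Bystander: eraser 21 x 42 x 13 mm on the desk. Origin: centre of its underside.
- tin: Bystander: flat green tin 67 x 99 x 21 mm on the desk. Origin: centre of its underside.
There are look-alikes about, which are no part of the job. Of the things that look like the pick, take the one that is nearest to the robot's base at the start.

How it is judged:
By the outcome, as a careful person would: the job done as asked, in the order asked, and still so for the second after the job is handed in, with the robot touching nothing.
It also fails if it takes over 72 s, if anything falls off the work surface, if the arm or the gripper's body presses on something with over 40 N, if the wrist force passes 120 N, or if a joint passes its speed limit or range.

## Working session

There is one attempt and no reset: what is moved stays moved. The work goes in short steps, Python scripts to look and compute and a tool call to move; the robot and the scene stay as the last step left them, time stands still between calls to the robot, and variables do not carry over. Pictures are saved under pics/ and viewed, at most 10 in all, crops included, and the job is handed in when it is done.

Besides the shell and the picture viewer there is one more tool, called after "Request:" as name([rows], argument=value, ...), one row to a line, values as JSON. play_rows: Moves the arm, as the interface text tells. Its arguments: {"type":"object","properties":{"steps":{"type":"array","items":{"type":"object","properties":{"delta_pos":{"type":"array","items":{"type":"number"}},"yaw":{"type":"number"},"hand":{"type":"number"}}}},"newtons":{"type":"number"}},"required":["steps"]}

```bash
mkdir -p pics
cat > h.py <<'E'
import numpy as np, cv2
from scipy.spatial.transform import Rotation as R
from plant import env
def cam(name, s=None):
    c=env.camera_info(name); K=np.array(c["mtx"],float); k1=c["k1"]
    if name=="wrist":
        s=s or env.sense(); T=np.eye(4); T[:3,:3]=R.from_quat(s["tool_rot"]).as_matrix(); T[:3,3]=s["tool_pos"]
        W=T@np.array(c["hand_eye"]); return K,k1,W[:3,:3],W[:3,3]
    Rm=R.from_rotvec(np.ravel(c["rvec"])).as_matrix(); t=np.ravel(c["tvec"]); return K,k1,Rm.T,-Rm.T@t
def ray(C,uv):
    K,k1,Rw,o=C
    d=cv2.undistortPoints(np.array([[uv]],float),K,np.array([k1,0,0,0.]))[0,0]
    return o,Rw@np.array([d[0],d[1],1.])
def onz(C,uv,z=0.):
    o,d=ray(C,uv); return o+d*(z-o[2])/d[2]
def proj(C,P):
    K,k1,Rw,o=C
    p=np.atleast_2d(P)-o
    return cv2.projectPoints(p@Rw, np.zeros(3),np.zeros(3),K,np.array([k1,0,0,0.]))[0][:,0]
def tri(C1,u1,C2,u2):
    a,d=ray(C1,u1); b,e=ray(C2,u2)
    s=np.linalg.lstsq(np.c_[d,-e],b-a,rcond=None)[0]; p=a+s[0]*d; q=b+s[1]*e
    return (p+q)/2, np.linalg.norm(p-q)
E
python3 - <<'E'
from h import *
print(env.sense())
for n in("scene","side","wrist"):
    C=cam(n); im=env.camera(n); cv2.imwrite(f"pics/{n}0.png",im); print(n,C[3].round(3),C[2][:,2].round(2),C[0][0,0],C[1])
a=cv2.imread("pics/scene0.png")
cv2.imwrite("pics/scene0b.png",cv2.resize(a,(800,600),interpolation=cv2.INTER_CUBIC))
b=cv2.imread("pics/side0.png"); w=cv2.imread("pics/wrist0.png")
cv2.imwrite("pics/side0b.png",cv2.resize(b,(800,600),interpolation=cv2.INTER_CUBIC))
E
```

```text
{'t': 0.0, 'q': array([-1.39609343e-01,  3.14014736e-01,  4.49669789e-02,  1.30360061e+00,
        3.99597974e-06,  1.43119820e+00]), 'joint_velocities': array([ 0.00039262,  0.00074209, -0.00035738, -0.00109636, -0.00106848,
        0.00010771]), 'joint_efforts': array([-2.90074182e-03, -4.80629075e+01,  2.98531097e+01,  1.95313990e-02,
       -3.83516899e-04, -4.27451073e-05]), 'tool_pos': array([5.74482941e-01, 5.88694569e-05, 2.30395813e-01]), 'tool_rot': array([ 7.07110446e-01,  7.07102510e-01, -5.55713210e-04, -7.40741493e-04]), 'contact_force': array([-0.6485634 , -0.46025444, -0.60088315]), 'ft_torque': array([-0.00597751,  0.01568503,  0.02129877]), 'gripper_force': 0.0, 'finger_gap': 0.08546645848673237}
scene [-0.132 -0.812  0.67 ] [ 0.59  0.62 -0.51] 458.36325027699297 0.003418795220512615
side [0.029 1.106 0.697] [ 0.38 -0.81 -0.46] 452.4488943335072 -0.06007284081573436
wrist [0.575 0.082 0.373] [-0.   -0.31 -0.95] 341.9970656407595 -0.011869346894491203
```

View pics/scene0b.png

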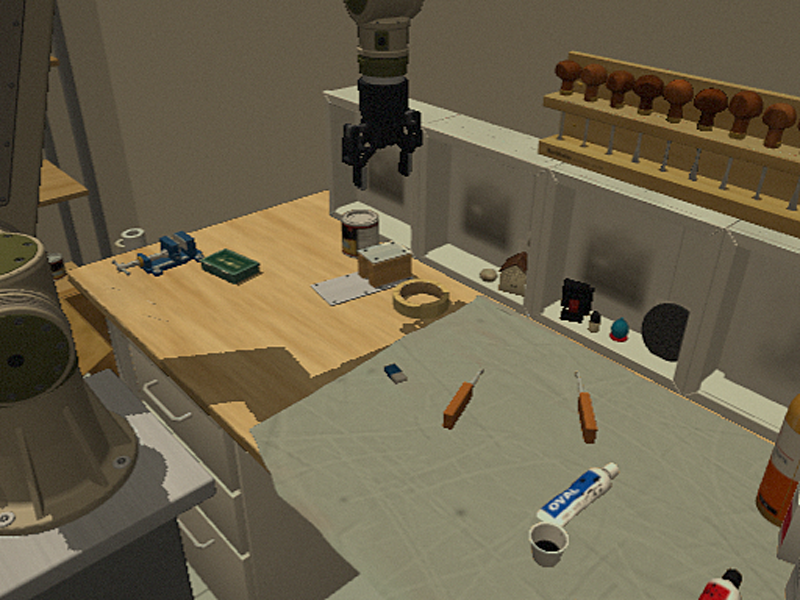

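View pics/side0b.png

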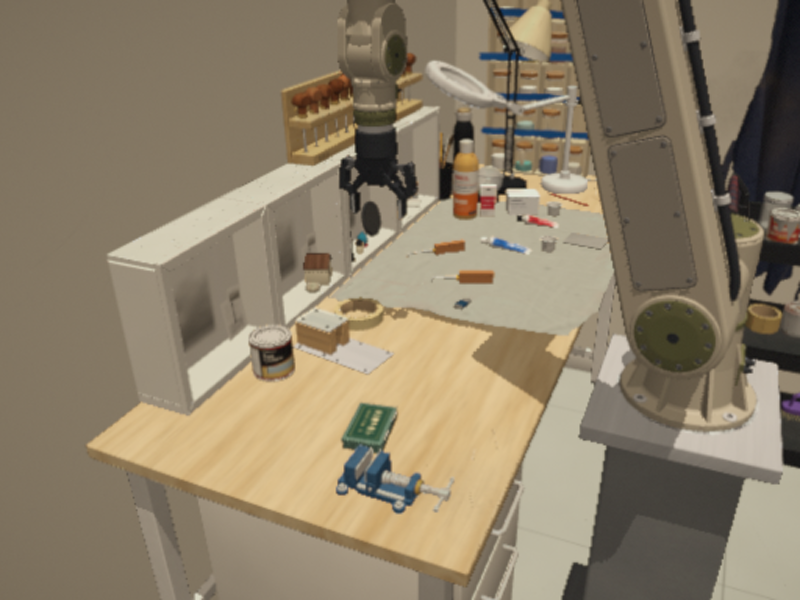

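The scene view shows the block at about (365,275), two orange picks at (458,403) and (587,415), the rubber at (395,373) and the tape at (420,300), all in 800x600 pixels. The side view shows the block at (340,340) and the picks at (475,277) and (450,248). Next I'll measure the handles by colour and look closer at the block.

Run:
```python
from h import *
for n in("scene","side","wrist"):
    im=cv2.imread(f"pics/{n}0.png"); C=cam(n); hsv=cv2.cvtColor(im,cv2.COLOR_BGR2HSV)
    m=cv2.inRange(hsv,(5,150,70),(16,255,255))
    N,L,S,c=cv2.connectedComponentsWithStats(m)
    for i in range(1,N):
        if S[i,4]>60:
            p=onz(C,c[i],.018)
            if p[0]>.9: continue
            pts=np.argwhere(L==i)[:,::-1]; w=np.array([onz(C,q,.018)[:2] for q in pts]); d=np.linalg.svd(w-w.mean(0),full_matrices=False)[2][0]; e=(w-w.mean(0))@d
            print(n,c[i].round(),S[i,4],p.round(3),"dir",d.round(3),"len",np.ptp(e).round(3),"dist",np.hypot(*p[:2]).round(3))
a=cv2.imread("pics/scene0.png")[145:215,190:300]; b=cv2.imread("pics/side0.png")[190:245,180:260]
w=cv2.imread("pics/wrist0.png")
A=cv2.resize(a,(440,280),interpolation=cv2.INTER_CUBIC);B=cv2.resize(b,(360,248),interpolation=cv2.INTER_CUBIC)
o=np.zeros((600,800,3),np.uint8); o[:280,:440]=A; o[:248,440:]=B; o[290:590,:400]=cv2.resize(w,(400,300)); 
cv2.imwrite("pics/comp.png",o)
```

```text
scene [237. 173.] 73 [0.634 0.104 0.018] dir [-0.361 -0.933] len 0.126 dist 0.643
scene [293. 255.] 154 [ 0.478 -0.272  0.018] dir [-0.928 -0.373] len 0.081 dist 0.55
scene [375. 263.] 165 [ 0.594 -0.413  0.018] dir [-0.74  -0.673] len 0.08 dist 0.723
scene [497. 314.] 529 [ 0.642 -0.659  0.018] dir [-0.922 -0.387] len 0.115 dist 0.921
side [298. 131.] 176 [ 0.646 -0.708  0.018] dir [-0.262  0.965] len 0.2 dist 0.959
side [287. 158.] 95 [ 0.583 -0.406  0.018] dir [0.546 0.838] len 0.091 dist 0.71
side [304. 177.] 143 [ 0.469 -0.266  0.018] dir [-0.865 -0.501] len 0.077 dist 0.539
wrist [183. 365.] 427 [ 0.476 -0.282  0.018] dir [-0.922 -0.388] len 0.066 dist 0.554
```

View pics/comp.png

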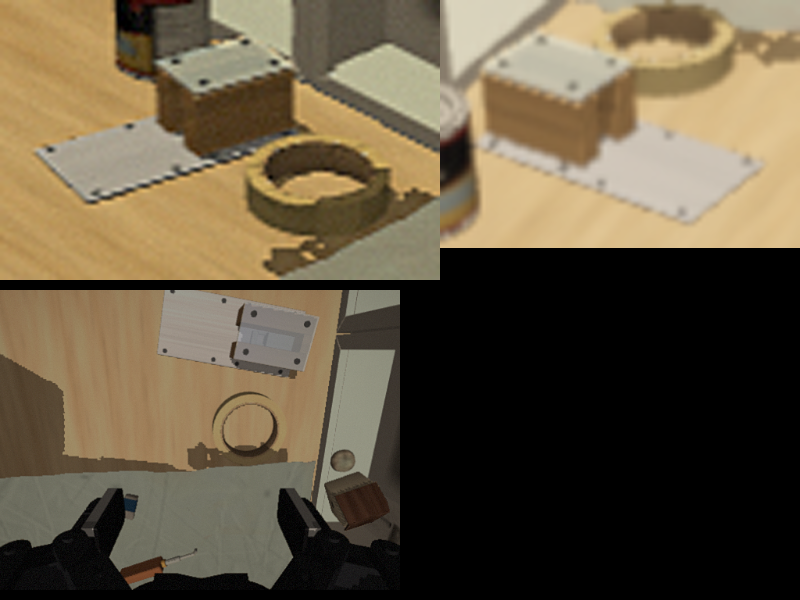

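The composite shows the block clearly. In the wrist view its axis drifts slightly to the right and down, and the key can be seen through the cover. The nearest pick is at about (0.474,-0.27), with its hook pointing toward (0.92,0.38). I'll move for a close look at the block.

Request:
play_rows([
  {"delta_pos": [3, 0.5, 1], "yaw": 0, "hand": 1},
  {"delta_pos": [3, 0.5, 1], "yaw": 0, "hand": 1},
  {"delta_pos": [3, 0.5, 1], "yaw": 0, "hand": 1},
  {"delta_pos": [2, 0.5, 0], "yaw": 0, "hand": 1},
  {"delta_pos": [0, 0, 0], "yaw": 0, "hand": 1},
  {"delta_pos": [0, 0, 0], "yaw": 0, "hand": 1},
])

```text
t: 0.75
tool_pos: [0.5948, 0.1102, 0.2009]
tool_rot: [0.707, 0.707, -0.0, -0.0]
contact_force: [0.3, -0.7, -0.5]
finger_gap: 0.0856
gripper_force: 0.0
```

Run:
```python
from h import *
import json
s=env.sense(); im=env.camera("wrist"); cv2.imwrite("pics/blk.png",im)
json.dump({"tool_pos":list(s["tool_pos"]),"tool_rot":list(s["tool_rot"])},open("blk.json","w"))
C=cam("wrist",s); print(s["tool_pos"],C[3])
P=proj(C,[[.52,.2,0],[.52,.05,0],[.74,.2,0],[.74,.05,0]]); print(P.round())
x0,y0=np.maximum(P.min(0)-10,0).astype(int); x1,y1=P.max(0).astype(int)+10
c=im[y0:y1,x0:x1]; f=min(800/c.shape[1],600/c.shape[0]); print(x0,y0,f,c.shape)
cv2.imwrite("pics/blkc.png",cv2.resize(c,None,fx=f,fy=f,interpolation=cv2.INTER_CUBIC)[:600,:800])
```

```text
[0.59478294 0.11015858 0.20091829] [0.59515368 0.19201866 0.34324062]
[[178.  66.]
 [188. 213.]
 [410.  67.]
 [391. 213.]]
167 56 3.1746031746031744 (167, 252, 3)
```

View pics/blkc.png

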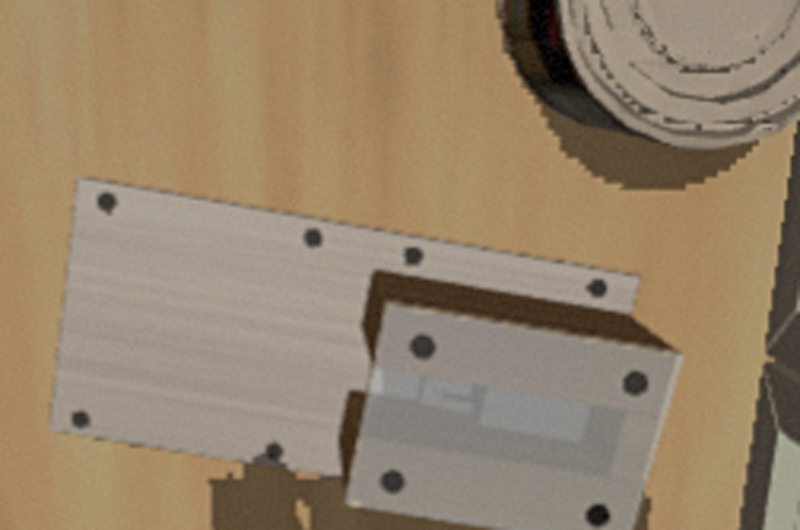

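The crop shows plate corners at (80,178), (52,430) and (638,275). The key is visible through the cover, with its loop at x 420–475 and its body at x 482–590, y 385–440. Now the block frame.

Run:
```python
from h import *
import json
s=json.load(open("blk.json")); C=cam("wrist",s); f=3.1746
def px(p): return ((np.array(p)+.5)/f-.5+[167,56])
L=lambda p,z:onz(C,px(p),z)[:2]
FL,FR,BL=[L(p,.003) for p in((80,178),(52,430),(638,275))]
print(FL,FR,BL,"w",np.linalg.norm(FL-FR),"l",np.linalg.norm(BL-FL))
d=BL-FL; a1=np.arctan2(d[1],d[0]); e=FL-FR; a2=np.arctan2(-e[0],e[1]); 
a=a1; print("yaw",a1,a2)
# Kabsch fit
B=np.array([[-95,42],[-95,-42],[85,42]])/1e3; W=np.array([FL,FR,BL])
H=(B-B.mean(0)).T@(W-W.mean(0)); U,S,V=np.linalg.svd(H); Rm=(U@V).T
a=np.arctan2(Rm[1,0],Rm[0,0]); o=W.mean(0)-Rm@B.mean(0); print("fit yaw",a,"mouth",o,"res mm",((W-(B@Rm.T+o))*1e3).round(1).tolist())
json.dump({"o":o.tolist(),"a":a},open("block.json","w"))
loc=lambda p,z:((L(p,z)-o)@Rm*1e3).round(1)
print("screws",[loc(p,.003).tolist() for p in((107,202),(80,419),(313,237),(273,452),(413,255),(597,288))])
print("cover screws z58",[loc(p,.057).tolist() for p in((422,346),(634,382),(392,481),(597,515))])
print("key body corners z25",[loc(p,.025).tolist() for p in((485,387),(590,403),(582,440),(480,428))])
print("loop z12",[loc(p,.012).tolist() for p in((422,378),(418,402),(475,388),(472,410),(452,396))])
t=np.array([[-20,-8,0],]);  
S=cam("scene"); 
im=cv2.imread("pics/blk.png"); hsv=None
```

```text
[0.53131346 0.15775559] [0.51725276 0.07580286] [0.70613038 0.12791591] w 0.08315018368083314 l 0.17734531828440553
yaw -0.16906167539326747 -0.1699165528512643
fit yaw -0.1683154129942609 mouth [0.61705895 0.10082603] res mm [[0.9, -0.4], [0.9, 0.5], [-1.8, -0.1]]
screws [[-85.0, 35.9], [-85.5, -36.0], [-20.2, 36.0], [-20.7, -36.7], [11.8, 35.8], [71.5, 35.4]]
cover screws z58 [[11.5, 19.9], [71.1, 19.8], [11.3, -20.1], [71.3, -20.4]]
key body corners z25 [[38.6, 3.1], [71.6, 3.6], [72.2, -8.6], [40.1, -10.1]]
loop z12 [[21.3, -0.8], [21.7, -8.8], [38.6, -1.2], [39.3, -8.5], [32.0, -5.0]]
```

Mouth at (0.617,0.101), yaw −0.169. The plate size and the symmetric screws fit. The eye centre is near block x=34, y≈−0.5 mm. Next, a look at the pick.

Request:
play_rows([
  {"delta_pos": [-3, -0.7, 0], "yaw": 0, "hand": 1},
  {"delta_pos": [-4, -0.85, 0], "yaw": 0, "hand": 1},
  {"delta_pos": [-4, -0.85, 0], "yaw": 0, "hand": 1},
  {"delta_pos": [-4, -0.85, 0], "yaw": 0, "hand": 1},
  {"delta_pos": [-4, -0.85, 0], "yaw": 0, "hand": 1},
  {"delta_pos": [-4, -0.85, 0], "yaw": 0, "hand": 1},
  {"delta_pos": [-4, -0.85, 0], "yaw": 0, "hand": 1},
  {"delta_pos": [-4, -0.85, 0], "yaw": 0, "hand": 1},
  {"delta_pos": [-4, -0.85, 0], "yaw": 0, "hand": 1},
  {"delta_pos": [0, 0, 0], "yaw": 0, "hand": 1},
  {"delta_pos": [0, 0, 0], "yaw": 0, "hand": 1},
])

```text
t: 1.9
tool_pos: [0.519, -0.2418, 0.2014]
tool_rot: [0.709, 0.706, 0.0, -0.0]
contact_force: [-0.4, 0.5, -0.1]
finger_gap: 0.0857
gripper_force: 0.0
```

Run:
```python
from h import *
import json
s=env.sense(); im=env.camera("wrist"); cv2.imwrite("pics/pick.png",im)
json.dump({"tool_pos":list(s["tool_pos"]),"tool_rot":list(s["tool_rot"])},open("pick.json","w"))
C=cam("wrist",s); print(s["tool_pos"],C[3])
hsv=cv2.cvtColor(im,cv2.COLOR_BGR2HSV); m=cv2.inRange(hsv,(4,140,70),(17,255,255))
N,L,S,c=cv2.connectedComponentsWithStats(m)
for i in range(1,N):
    if S[i,4]>100: print(S[i],c[i],onz(C,c[i],.02))
P=proj(C,[[.42,-.2,0],[.42,-.32,0],[.62,-.2,0],[.62,-.32,0]]); print(P.round())
x0,y0=np.maximum(P.min(0)-10,0).astype(int); x1,y1=P.max(0).astype(int)+10
c=im[y0:y1,x0:x1]; f=min(800/c.shape[1],600/c.shape[0]); print(x0,y0,f,c.shape)
cv2.imwrite("pics/pickc.png",cv2.resize(c,None,fx=f,fy=f,interpolation=cv2.INTER_CUBIC)[:600,:800])
```

```text
[ 0.51899939 -0.2417943   0.20142199] [ 0.51965839 -0.16002324  0.34379382]
[173 181  74  37 890] [210.71797753 199.0741573 ] [ 0.47259448 -0.27859215  0.02      ]
[290 295  59  44 634] [317.67981073 317.24763407] [ 0.5880327  -0.42277141  0.02      ]
[[157. 118.]
 [167. 228.]
 [358. 117.]
 [349. 228.]]
146 107 3.6036036036036037 (131, 222, 3)
```

View pics/pickc.png

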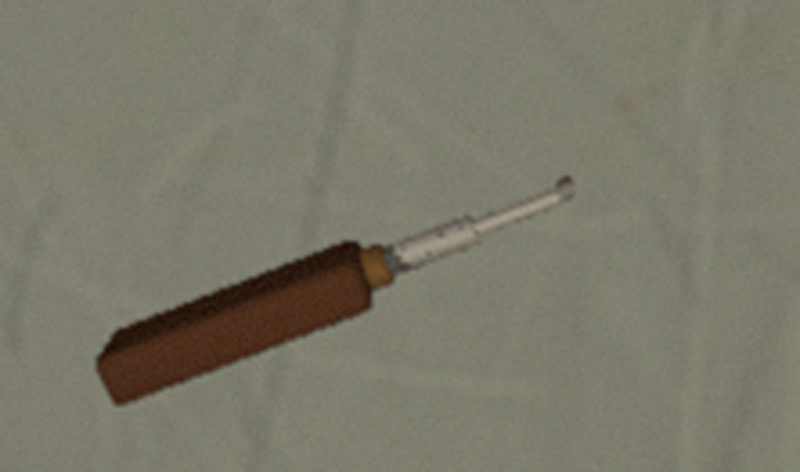

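The crop shows the pick upright. The handle's top face runs from (108,385) to (365,287), the tube ends at about (478,231), and the hook is at about (566,187).

Run:
```python
from h import *
import json
s=json.load(open("pick.json")); C=cam("wrist",s); f=3.6036
px=lambda p:((np.array(p)+.5)/f-.5+[146,107])
L=lambda p,z:onz(C,px(p),z)[:2]
r,fr=L((108.5,385),.028),L((364.5,287),.028); te=L((478,231),.013); col=L((391,260),.013)
hk=L((566,187),.013); hk2=L((566,180),.004)
d=fr-r; print("len",np.linalg.norm(d),"yaw",np.arctan2(d[1],d[0]),"origin",(r+fr)/2, "width",np.linalg.norm(L((97,365),.028)-L((120,405),.028)))
d/=np.linalg.norm(d); n=np.array([-d[1],d[0]]); o=(r+fr)/2
for k,p in(("te",te),("hook",hk),("hook low",hk2)): print(k,p,((p-o)@d*1e3).round(1),((p-o)@n*1e3).round(1))
v=hk-o; print("yaw via hook",np.arctan2(v[1],v[0]))
print(env.sense()["q"])
```

```text
len 0.07666339218415896 yaw 0.3775219371462436 origin [ 0.47376526 -0.27670248] width 0.013154288872775224
te [ 0.54068428 -0.25119158] 71.6 -1.0
hook [ 0.5646845  -0.23874743] 98.5 1.8
hook low [ 0.56583278 -0.23886805] 99.5 1.2
yaw via hook 0.3954659964056389
[-5.74303151e-01  3.18028612e-01 -2.06321851e-02  1.23239666e+00
  2.77404639e-04  9.98543778e-01]
```

Request:
play_rows([
  {"delta_pos": [-1.5, -1.8, 0], "yaw": 0, "hand": 1},
  {"delta_pos": [-1.6, -1.8, 0], "yaw": 0, "hand": 1},
  {"delta_pos": [0, 0, 0.9], "yaw": -0.14, "hand": 1},
  {"delta_pos": [0, 0, 0.9], "yaw": -0.14, "hand": 1},
  {"delta_pos": [0, 0, 0.9], "yaw": -0.14, "hand": 1},
  {"delta_pos": [0, 0, 0.9], "yaw": -0.14, "hand": 1},
  {"delta_pos": [0, 0, 0.9], "yaw": -0.14, "hand": 1},
  {"delta_pos": [0, 0, 0.9], "yaw": -0.14, "hand": 1},
  {"delta_pos": [0, 0, 0.9], "yaw": -0.14, "hand": 1},
  {"delta_pos": [0, 0, 0.9], "yaw": -0.14, "hand": 1},
  {"delta_pos": [0, 0, 0.9], "yaw": -0.14, "hand": 1},
  {"delta_pos": [0, 0, 0.9], "yaw": -0.14, "hand": 1},
  {"delta_pos": [0, 0, 0.9], "yaw": -0.14, "hand": 1},
  {"delta_pos": [0, 0, 0.9], "yaw": -0.14, "hand": 1},
  {"delta_pos": [0, 0, 0.9], "yaw": -0.14, "hand": 1},
  {"delta_pos": [0, 0, 0.9], "yaw": -0.136, "hand": 1},
  {"delta_pos": [0, 0, 0], "yaw": 0, "hand": 1},
  {"delta_pos": [0, 0, 0], "yaw": 0, "hand": 1},
])

```text
t: 3.75
tool_pos: [0.4842, -0.27, 0.0756]
tool_rot: [-0.191, 0.982, 0.0, -0.0]
contact_force: [-0.3, 0.5, -0.3]
finger_gap: 0.0854
gripper_force: 0.0
```

```bash
cat >> h.py <<'E'
def todo(target, ang, s=None):
    s=s or env.sense(); M=R.from_quat(s["tool_rot"]).as_matrix(); c=np.arctan2(M[1,0],M[0,0])
    d=(M.T@(np.array(target)-s["tool_pos"]))*100
    y=-(((ang-c)+np.pi)%(2*np.pi)-np.pi)
    print("t",round(s["t"],2),"pos",s["tool_pos"].round(4),"ang",round(c,4),"-> delta cm",d.round(2),"yaw",round(y,4),"tilt",M[:,2].round(3),"F",s["contact_force"].round(1),"gap",round(s["finger_gap"],4),"q6",s["q"][5].round(2))
E
python3 -c "
from h import *
todo([.483,-.273,.005],.387+np.pi)"
```

```text
t 3.75 pos [ 0.4842 -0.27    0.0756] ang -2.7582 -> delta cm [ 0.23 -0.23  7.06] yaw -0.0036 tilt [-0.  0. -1.] F [-0.3  0.5 -0.3] gap 0.0854 q6 -1.04
```

Request:
play_rows([
  {"delta_pos": [0.12, -0.12, 1.5], "yaw": 0, "hand": 1},
  {"delta_pos": [0.12, -0.12, 2], "yaw": 0, "hand": 1},
  {"delta_pos": [0, 0, 2], "yaw": 0, "hand": 1},
  {"delta_pos": [0, 0, 1.1], "yaw": 0, "hand": 1},
  {"delta_pos": [0, 0, 0.4], "yaw": 0, "hand": 1},
  {"delta_pos": [0, 0, 0], "yaw": 0, "hand": 0.3},
  {"delta_pos": [0, 0, 0], "yaw": 0, "hand": 0},
  {"delta_pos": [0, 0, 0], "yaw": 0, "hand": 0},
  {"delta_pos": [0, 0, 0], "yaw": 0, "hand": 0},
  {"delta_pos": [0, 0, 0], "yaw": 0, "hand": 0},
  {"delta_pos": [0, 0, 0], "yaw": 0, "hand": 0},
  {"delta_pos": [0, 0, 0], "yaw": 0, "hand": 0},
], newtons=60)

```text
t: 4.95
tool_pos: [0.4833, -0.2746, 0.006]
tool_rot: [-0.191, 0.982, -0.001, 0.001]
contact_force: [-0.4, 0.1, 5.4]
finger_gap: 0.0152
gripper_force: 60.1
```

```bash
python3 -c "
from h import *
todo([.483,-.273,.005],.387+np.pi)"
```

```text
t 4.95 pos [ 0.4833 -0.2746  0.006 ] ang -2.7565 -> delta cm [-0.03  0.16  0.1 ] yaw -0.0019 tilt [ 0.001 -0.001 -1.   ] F [-0.4  0.1  5.4] gap 0.0152 q6 -1.05
```

Request:
play_rows([
  {"delta_pos": [0, 0, -0.5], "yaw": 0, "hand": 0},
  {"delta_pos": [0, 0, -1.5], "yaw": 0, "hand": 0},
  {"delta_pos": [0, 0, -2], "yaw": 0, "hand": 0},
  {"delta_pos": [0, 0, -2], "yaw": 0, "hand": 0},
  {"delta_pos": [0, 0, -2], "yaw": 0, "hand": 0},
  {"delta_pos": [0, 0, -1], "yaw": 0, "hand": 0},
  {"delta_pos": [0, 0, 0], "yaw": 0.11, "hand": 0},
  {"delta_pos": [0, 0, 0], "yaw": 0.11, "hand": 0},
  {"delta_pos": [0, 0, 0], "yaw": 0.11, "hand": 0},
  {"delta_pos": [0, 0, 0], "yaw": 0.11, "hand": 0},
  {"delta_pos": [0, 0, 0], "yaw": 0.114, "hand": 0},
  {"delta_pos": [0, 0, 0], "yaw": 0, "hand": 0},
  {"delta_pos": [0, 0, 0], "yaw": 0, "hand": 0},
])

```text
t: 6.25
tool_pos: [0.4824, -0.2739, 0.0948]
tool_rot: [0.083, 0.997, 0.0, -0.0]
contact_force: [-0.2, 0.2, -0.6]
finger_gap: 0.0148
gripper_force: 59.2
```

```bash
cat >> h.py <<'E'
import json
def hookto(x,y,under,reach=89.3):
    b=json.load(open("block.json")); a=b["a"]; c,s=np.cos(a),np.sin(a)
    p=np.array(b["o"])+np.array([[c,-s],[s,c]])@np.array([x-reach,y])/1e3
    st=env.sense(); todo([p[0],p[1],under/1e3+.006],a+np.pi,st)
    q=np.array([[c,s],[-s,c]])@(st["tool_pos"][:2]-np.array(b["o"]))*1e3
    print("hook at block",(q+[reach,0]).round(1),"under",round(st["tool_pos"][2]*1e3-6,1),"torque",st["ft_torque"].round(3))
E
python3 -c "
from h import *
hookto(-40,-.5,100)"
```

```text
t 6.25 pos [ 0.4824 -0.2739  0.0948] ang 2.9754 -> delta cm [ 5.85 39.16 -1.09] yaw 0.0022 tilt [-0.001  0.001 -1.   ] F [-0.2  0.2 -0.6] gap 0.0148 q6 -0.49
hook at block [  19.3 -392. ] under 88.8 torque [0.033 0.034 0.026]
```

Request:
play_rows([
  {"delta_pos": [0.4, 2.2, 0], "yaw": 0, "hand": 0},
  {"delta_pos": [0.6, 4, 0], "yaw": 0, "hand": 0},
  {"delta_pos": [0.6, 4, 0], "yaw": 0, "hand": 0},
  {"delta_pos": [0.6, 4, 0], "yaw": 0, "hand": 0},
  {"delta_pos": [0.6, 4, 0], "yaw": 0, "hand": 0},
  {"delta_pos": [0.6, 4, 0], "yaw": 0, "hand": 0},
  {"delta_pos": [0.6, 4, 0], "yaw": 0, "hand": 0},
  {"delta_pos": [0.6, 4, 0], "yaw": 0, "hand": 0},
  {"delta_pos": [0.6, 4, 0], "yaw": 0, "hand": 0},
  {"delta_pos": [0.6, 3, 0], "yaw": 0, "hand": 0},
  {"delta_pos": [0.05, 2, 0], "yaw": 0.002, "hand": 0},
  {"delta_pos": [0, 0, 0], "yaw": 0, "hand": 0},
  {"delta_pos": [0, 0, 0], "yaw": 0, "hand": 0},
  {"delta_pos": [0, 0, 0], "yaw": 0, "hand": 0},
])

```text
t: 7.65
tool_pos: [0.4907, 0.1214, 0.0951]
tool_rot: [0.085, 0.996, -0.0, -0.0]
contact_force: [-0.1, 0.1, -0.9]
finger_gap: 0.0147
gripper_force: 59.3
```

```bash
python3 -c "
from h import *
hookto(-40,-.5,22)"
```

```text
t 7.65 pos [0.4907 0.1214 0.0951] ang 2.9708 -> delta cm [0.13 0.04 6.71] yaw -0.0025 tilt [-0. -0. -1.] F [-0.1  0.1 -0.9] gap 0.0147 q6 0.25
hook at block [-38.7  -0.9] under 89.1 torque [ 0.006 -0.019 -0.005]
```

Request:
play_rows([
  {"delta_pos": [0, 0.04, 1.5], "yaw": 0, "hand": 0},
  {"delta_pos": [0, 0, 2], "yaw": 0, "hand": 0},
  {"delta_pos": [0, 0, 2], "yaw": 0, "hand": 0},
  {"delta_pos": [0, 0, 1.2], "yaw": 0, "hand": 0},
  {"delta_pos": [0, 0, 0], "yaw": 0, "hand": 0},
  {"delta_pos": [0, 0, 0], "yaw": 0, "hand": 0},
])

```text
t: 8.25
tool_pos: [0.4912, 0.122, 0.0286]
tool_rot: [0.086, 0.996, -0.0, -0.0]
contact_force: [0.5, 0.1, -1.2]
finger_gap: 0.0149
gripper_force: 59.3
```

Run:
```python
from h import *
hookto(34,-.5,22)
b=json.load(open("block.json")); a=b["a"]; c,s=np.cos(a),np.sin(a)
s0=env.sense()["tool_pos"]
hk=np.r_[s0[:2]+np.array([c,s])*.0893, s0[2]-.006+.013]; te=np.r_[s0[:2]+np.array([c,s])*.062,hk[2]]; tip=hk-[0,0,.0115]
o=[]
for n in("scene","side"):
    im=env.camera(n); cv2.imwrite(f"pics/{n}1.png",im); C=cam(n); P=proj(C,[hk,te,tip]); print(n,P.round(1).tolist())
    x0,y0=(P.mean(0)-[33,25]).astype(int); print(x0,y0)
    o.append(cv2.resize(im[y0:y0+50,x0:x0+66],(396,300),interpolation=cv2.INTER_CUBIC))
cv2.imwrite("pics/hk.png",np.hstack(o))
```

```text
t 8.25 pos [0.4912 0.122  0.0286] ang 2.97 -> delta cm [-7.24 -0.    0.06] yaw -0.0033 tilt [-0. -0. -1.] F [ 0.5  0.1 -1.2] gap 0.0149 q6 0.26
hook at block [-38.4  -0.2] under 22.6 torque [ 0.04   0.024 -0.021]
scene [[222.3, 173.0], [213.8, 175.4], [222.4, 176.5]]
186 149
side [[227.0, 216.4], [234.6, 219.0], [227.2, 219.8]]
196 193
```

View pics/hk.png

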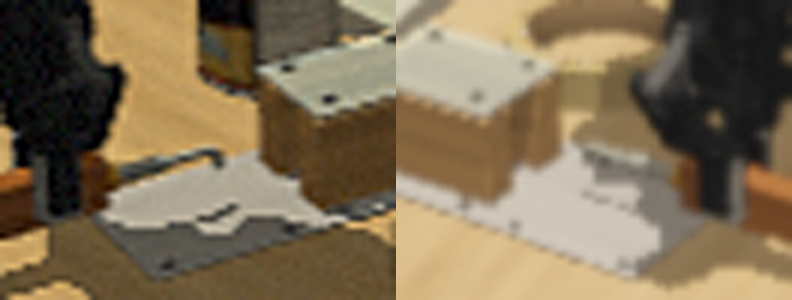

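The hook appears at (222,175) in the scene view and (227.5,219) in the side view, within 2 px of prediction, so its reach of 89 mm from the TCP is confirmed. Inserting.

Request:
play_rows([
  {"delta_pos": [-0.6, -0.03, 0], "yaw": -0.003, "hand": 0},
  {"delta_pos": [-0.9, 0, 0], "yaw": 0, "hand": 0},
  {"delta_pos": [-0.9, 0, 0.1], "yaw": 0, "hand": 0},
  {"delta_pos": [-0.9, 0, 0.1], "yaw": 0, "hand": 0},
  {"delta_pos": [-0.9, 0, 0.1], "yaw": 0, "hand": 0},
  {"delta_pos": [-0.9, 0, 0.1], "yaw": 0, "hand": 0},
  {"delta_pos": [-0.8, 0, 0.1], "yaw": 0, "hand": 0},
  {"delta_pos": [-0.6, 0, 0], "yaw": 0, "hand": 0},
  {"delta_pos": [-0.4, 0, 0], "yaw": 0, "hand": 0},
  {"delta_pos": [-0.2, 0, 0], "yaw": 0, "hand": 0},
  {"delta_pos": [0, 0, 0], "yaw": 0, "hand": 0},
  {"delta_pos": [0, 0, 0], "yaw": 0, "hand": 0},
  {"delta_pos": [0, 0, 0], "yaw": 0, "hand": 0},
])

```text
t: 9.65
tool_pos: [0.5606, 0.1104, 0.0234]
tool_rot: [0.084, 0.996, 0.0, -0.0]
contact_force: [-0.1, -0.1, -1.3]
finger_gap: 0.015
gripper_force: 59.3
```

```bash
python3 -c "
from h import *
hookto(34,-.5,4)"
```

```text
t 9.65 pos [0.5606 0.1104 0.0234] ang 2.9739 -> delta cm [-0.2  -0.05  1.34] yaw 0.0006 tilt [-0.  0. -1.] F [-0.1 -0.1 -1.3] gap 0.015 q6 0.22
hook at block [32.  0.] under 17.4 torque [ 0.015 -0.002  0.022]
```

Request:
play_rows([
  {"delta_pos": [-0.15, -0.05, 0.2], "yaw": 0, "hand": 0},
  {"delta_pos": [0, 0, 0.2], "yaw": 0, "hand": 0},
  {"delta_pos": [0, 0, 0.1], "yaw": 0, "hand": 0},
  {"delta_pos": [0, 0, 0.1], "yaw": 0, "hand": 0},
  {"delta_pos": [0, 0, 0.1], "yaw": 0, "hand": 0},
  {"delta_pos": [0, 0, 0], "yaw": 0, "hand": 0},
  {"delta_pos": [0, 0, 0], "yaw": 0, "hand": 0},
])

```text
t: 10.35
tool_pos: [0.5623, 0.1096, 0.0163]
tool_rot: [0.084, 0.996, -0.0, -0.0]
contact_force: [0.5, 1.0, -0.5]
finger_gap: 0.0148
gripper_force: 59.3
```

```bash
python3 -c "
from h import *
hookto(34,-.5,4)"
```

```text
t 10.35 pos [0.5623 0.1096 0.0163] ang 2.9738 -> delta cm [-0.02  0.    0.63] yaw 0.0005 tilt [-0. -0. -1.] F [ 0.5  1.  -0.5] gap 0.0148 q6 0.22
hook at block [33.8 -0.5] under 10.3 torque [0.012 0.037 0.034]
```

Request:
play_rows([
  {"delta_pos": [0, 0, 0.1], "yaw": 0, "hand": 0},
  {"delta_pos": [0, 0, 0.1], "yaw": 0, "hand": 0},
  {"delta_pos": [0, 0, 0], "yaw": 0, "hand": 0},
])

```text
t: 10.65
tool_pos: [0.5622, 0.1096, 0.0142]
tool_rot: [0.084, 0.996, -0.0, -0.0]
contact_force: [0.5, 0.2, -1.5]
finger_gap: 0.0144
gripper_force: 59.3
```

```bash
python3 -c "
from h import *
hookto(34,-.5,4)"
```

```text
t 10.65 pos [0.5622 0.1096 0.0142] ang 2.9738 -> delta cm [-0.03  0.01  0.42] yaw 0.0005 tilt [-0. -0. -1.] F [ 0.5  0.2 -1.5] gap 0.0144 q6 0.22
hook at block [33.7 -0.6] under 8.2 torque [-0.019  0.026  0.008]
```

Request:
play_rows([
  {"delta_pos": [0, 0, 0.1], "yaw": 0, "hand": 0},
  {"delta_pos": [0, 0, 0.1], "yaw": 0, "hand": 0},
  {"delta_pos": [0, 0, 0.1], "yaw": 0, "hand": 0},
  {"delta_pos": [0, 0, 0], "yaw": 0, "hand": 0},
])

```text
t: 11.05
tool_pos: [0.5622, 0.1096, 0.0111]
tool_rot: [0.084, 0.996, -0.0, -0.0]
contact_force: [-0.5, -0.1, -0.8]
finger_gap: 0.015
gripper_force: 59.3
```

```bash
python3 -c "
from h import *
hookto(34,-.5,4)"
```

```text
t 11.05 pos [0.5622 0.1096 0.0111] ang 2.9738 -> delta cm [-0.03  0.01  0.11] yaw 0.0005 tilt [-0. -0. -1.] F [-0.5 -0.1 -0.8] gap 0.015 q6 0.22
hook at block [33.7 -0.6] under 5.1 torque [ 0.073 -0.028 -0.044]
```

Request:
play_rows([
  {"delta_pos": [0.05, 0, 0.05], "yaw": 0, "hand": 0},
  {"delta_pos": [0.1, 0, 0], "yaw": 0, "hand": 0},
  {"delta_pos": [0.1, 0, 0], "yaw": 0, "hand": 0},
  {"delta_pos": [0.15, 0, 0], "yaw": 0, "hand": 0},
  {"delta_pos": [0.15, 0, 0], "yaw": 0, "hand": 0},
  {"delta_pos": [0.15, 0, 0], "yaw": 0, "hand": 0},
  {"delta_pos": [0.15, 0, 0], "yaw": 0, "hand": 0},
  {"delta_pos": [0.15, 0, 0], "yaw": 0, "hand": 0},
])

```text
t: 11.85
tool_pos: [0.5524, 0.1113, 0.0109]
tool_rot: [0.084, 0.996, -0.0, 0.0]
contact_force: [1.8, -0.6, -1.6]
finger_gap: 0.0147
gripper_force: 59.3
```

```bash
python3 -c "
from h import *
hookto(34,-.5,4)"
```

```text
t 11.85 pos [0.5524 0.1113 0.0109] ang 2.9738 -> delta cm [-1.02  0.    0.09] yaw 0.0006 tilt [ 0. -0. -1.] F [ 1.8 -0.6 -1.6] gap 0.0147 q6 0.22
hook at block [23.8 -0.5] under 4.9 torque [-0.023 -0.15  -0.015]
```

The light pull force of about 1.8 N shows the key is caught. Dragging on.

Request:
play_rows([
  {"delta_pos": [0.2, 0, 0], "yaw": 0, "hand": 0},
  {"delta_pos": [0.25, 0, 0], "yaw": 0, "hand": 0},
  {"delta_pos": [0.25, 0, 0], "yaw": 0, "hand": 0},
  {"delta_pos": [0.25, 0, 0], "yaw": 0, "hand": 0},
  {"delta_pos": [0.25, 0, 0], "yaw": 0, "hand": 0},
  {"delta_pos": [0.25, 0, 0], "yaw": 0, "hand": 0},
  {"delta_pos": [0.25, 0, 0], "yaw": 0, "hand": 0},
  {"delta_pos": [0.25, 0, 0], "yaw": 0, "hand": 0},
  {"delta_pos": [0.25, 0, 0], "yaw": 0, "hand": 0},
  {"delta_pos": [0.25, 0, 0], "yaw": 0, "hand": 0},
  {"delta_pos": [0.25, 0, 0], "yaw": 0, "hand": 0},
  {"delta_pos": [0.25, 0, 0], "yaw": 0, "hand": 0},
  {"delta_pos": [0.25, 0, 0], "yaw": 0, "hand": 0},
  {"delta_pos": [0.25, 0, 0], "yaw": 0, "hand": 0},
  {"delta_pos": [0.25, 0, 0], "yaw": 0, "hand": 0},
])

```text
t: 13.35
tool_pos: [0.5158, 0.1175, 0.0108]
tool_rot: [0.084, 0.996, 0.0, 0.0]
contact_force: [1.0, 0.4, -1.0]
finger_gap: 0.0148
gripper_force: 59.3
```

```bash
python3 -c "
from h import *
hookto(-53,-.5,5)"
```

```text
t 13.35 pos [0.5158 0.1175 0.0108] ang 2.9738 -> delta cm [ 3.97  0.01 -0.02] yaw 0.0005 tilt [ 0.  0. -1.] F [ 1.   0.4 -1. ] gap 0.0148 q6 0.24
hook at block [-13.3  -0.6] under 4.8 torque [ 0.007 -0.171 -0.055]
```

Request:
play_rows([
  {"delta_pos": [0.25, 0, 0], "yaw": 0, "hand": 0},
  {"delta_pos": [0.25, 0, 0], "yaw": 0, "hand": 0},
  {"delta_pos": [0.25, 0, 0], "yaw": 0, "hand": 0},
  {"delta_pos": [0.25, 0, 0], "yaw": 0, "hand": 0},
  {"delta_pos": [0.25, 0, 0], "yaw": 0, "hand": 0},
  {"delta_pos": [0.25, 0, 0], "yaw": 0, "hand": 0},
  {"delta_pos": [0.25, 0, 0], "yaw": 0, "hand": 0},
  {"delta_pos": [0.25, 0, 0], "yaw": 0, "hand": 0},
  {"delta_pos": [0.25, 0, 0], "yaw": 0, "hand": 0},
  {"delta_pos": [0.25, 0, 0], "yaw": 0, "hand": 0},
  {"delta_pos": [0.25, 0, 0], "yaw": 0, "hand": 0},
  {"delta_pos": [0.25, 0, 0], "yaw": 0, "hand": 0},
  {"delta_pos": [0.25, 0, 0], "yaw": 0, "hand": 0},
  {"delta_pos": [0.25, 0, 0], "yaw": 0, "hand": 0},
  {"delta_pos": [0.25, 0, 0], "yaw": 0, "hand": 0},
  {"delta_pos": [0.15, 0, 0], "yaw": 0, "hand": 0},
  {"delta_pos": [0.1, 0, 0], "yaw": 0, "hand": 0},
  {"delta_pos": [0, 0, 0], "yaw": 0, "hand": 0},
])

```text
t: 15.15
tool_pos: [0.4764, 0.1242, 0.0108]
tool_rot: [0.084, 0.996, 0.0, -0.0]
contact_force: [-0.5, -0.6, -1.0]
finger_gap: 0.0151
gripper_force: 59.3
```

Run:
```python
from h import *
hookto(-53,-.5,5)
b=json.load(open("block.json")); a=b["a"]; c,s=np.cos(a),np.sin(a); Rm=np.array([[c,-s],[s,c]])
k=np.r_[Rm@[-.035,0]+b["o"],.01]; o=[]
for n in("scene","side"):
    im=env.camera(n); cv2.imwrite(f"pics/{n}2.png",im); C=cam(n); P=proj(C,k)[0]
    x0,y0=(P-[33,25]).astype(int); print(n,x0,y0)
    ctr=[np.r_[Rm@np.array(q)+b["o"],.003] for q in((0,0.01),(0,-.01),(-.095,.042),(-.095,-.042))]; print(proj(C,ctr).round(1).tolist())
    o.append(cv2.resize(im[y0:y0+50,x0:x0+66],(396,300),interpolation=cv2.INTER_CUBIC))
cv2.imwrite("pics/hk2.png",np.hstack(o))
```

```text
t 15.15 pos [0.4764 0.1242 0.0108] ang 2.9739 -> delta cm [-0.03  0.01 -0.02] yaw 0.0006 tilt [-0.  0. -1.] F [-0.5 -0.6 -1. ] gap 0.0151 q6 0.26
hook at block [-53.3  -0.6] under 4.8 torque [ 0.004 -0.132  0.008]
scene 190 155
[[232.2, 178.0], [235.7, 180.8], [198.5, 181.8], [212.1, 194.5]]
side 193 198
[[215.1, 223.9], [219.2, 221.0], [234.7, 238.3], [251.4, 225.0]]
```

View pics/hk2.png

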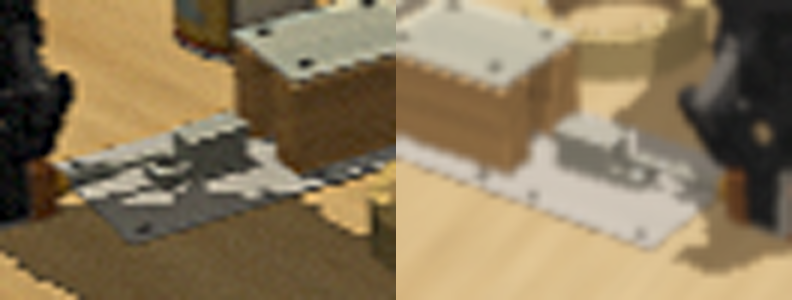

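The key, about (210,150) in the left crop and (600,155) in the right, lies wholly out on the plate in front of the mouth. I'll ease the pin to the middle of the eye, then lift it out.

Request:
play_rows([
  {"delta_pos": [-0.1, 0, 0], "yaw": 0, "hand": 0},
  {"delta_pos": [-0.1, 0, 0], "yaw": 0, "hand": 0},
  {"delta_pos": [-0.05, 0, 0], "yaw": 0, "hand": 0},
  {"delta_pos": [0, 0, -0.1], "yaw": 0, "hand": 0},
  {"delta_pos": [0, 0, -0.2], "yaw": 0, "hand": 0},
  {"delta_pos": [0, 0, -0.2], "yaw": 0, "hand": 0},
  {"delta_pos": [0, 0, -0.2], "yaw": 0, "hand": 0},
  {"delta_pos": [0, 0, -0.3], "yaw": 0, "hand": 0},
  {"delta_pos": [0, 0, -0.5], "yaw": 0, "hand": 0},
  {"delta_pos": [0, 0, -1.5], "yaw": 0, "hand": 0},
  {"delta_pos": [0, 0, -2], "yaw": 0, "hand": 0},
  {"delta_pos": [0, 0, -2], "yaw": 0, "hand": 0},
  {"delta_pos": [0, 0, -1], "yaw": 0, "hand": 0},
  {"delta_pos": [0, 0, 0], "yaw": 0, "hand": 0},
  {"delta_pos": [0, 0, 0], "yaw": 0, "hand": 0},
])

```text
t: 16.75
tool_pos: [0.4788, 0.1237, 0.0905]
tool_rot: [0.084, 0.996, 0.0, -0.0]
contact_force: [0.6, -0.4, -1.3]
finger_gap: 0.0153
gripper_force: 59.3
```

Run:
```python
from h import *
todo([.49,-.2,.09],.387+np.pi)
b=json.load(open("block.json")); a=b["a"]; c,s=np.cos(a),np.sin(a); Rm=np.array([[c,-s],[s,c]])
k=np.r_[Rm@[-.035,0]+b["o"],.01]; o=[]
for n in("scene","side"):
    im=env.camera(n); cv2.imwrite(f"pics/{n}3.png",im); C=cam(n); P=proj(C,k)[0]
    x0,y0=(P-[33,25]).astype(int); print(n,x0,y0)
    o.append(cv2.resize(im[y0:y0+50,x0:x0+66],(396,300),interpolation=cv2.INTER_CUBIC))
cv2.imwrite("pics/hk3.png",np.hstack(o))
# bystanders in world
C=cam("scene")
for nm,u in(("rubber",(395,373)),): print(nm,onz(C,np.array(u)*.64,.006))
for q in((300,380),(255,425),(480,290)): print("mat",q,onz(C,np.array(q)*.64))
```

```text
t 16.75 pos [0.4788 0.1237 0.0905] ang 2.9738 -> delta cm [ -6.51 -31.73   0.05] yaw -0.5548 tilt [-0.  0. -1.] F [ 0.6 -0.4 -1.3] gap 0.0153 q6 0.26
scene 190 155
side 193 198
rubber [ 0.46193268 -0.15513824  0.006     ]
mat (300, 380) [ 0.34769687 -0.06600116  0.        ]
mat (255, 425) [ 0.2411547  -0.10844561  0.        ]
mat (480, 290) [ 0.75657632 -0.06409296  0.        ]
```

View pics/hk3.png

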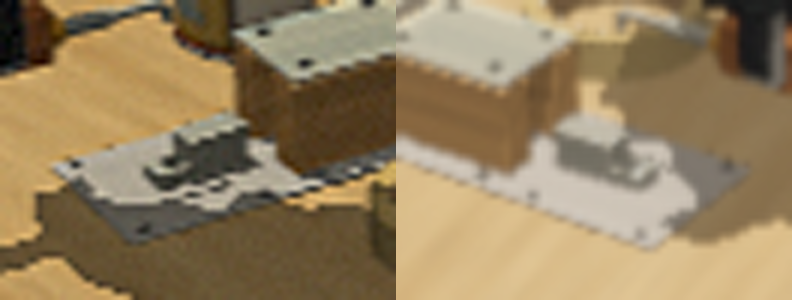

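The key lies flat and free on the plate, clear of the mouth. I'll return the pick to its original spot on the desk.

Request:
play_rows([
  {"delta_pos": [-0.35, -2, 0], "yaw": 0, "hand": 0},
  {"delta_pos": [-0.7, -3.9, 0], "yaw": 0, "hand": 0},
  {"delta_pos": [-0.7, -3.9, 0], "yaw": 0, "hand": 0},
  {"delta_pos": [-0.7, -3.9, 0], "yaw": 0, "hand": 0},
  {"delta_pos": [-0.7, -3.9, 0], "yaw": 0, "hand": 0},
  {"delta_pos": [-0.7, -3.9, 0], "yaw": 0, "hand": 0},
  {"delta_pos": [-0.7, -3.9, 0], "yaw": 0, "hand": 0},
  {"delta_pos": [-0.7, -3.9, 0], "yaw": 0, "hand": 0},
  {"delta_pos": [-0.7, -3.9, 0], "yaw": 0, "hand": 0},
  {"delta_pos": [-0.7, -3.9, 0], "yaw": 0, "hand": 0},
  {"delta_pos": [-0.35, -2, 0], "yaw": 0, "hand": 0},
  {"delta_pos": [0, 0, 0], "yaw": -0.11, "hand": 0},
  {"delta_pos": [0, 0, 0], "yaw": -0.11, "hand": 0},
  {"delta_pos": [0, 0, 0], "yaw": -0.11, "hand": 0},
  {"delta_pos": [0, 0, 0], "yaw": -0.11, "hand": 0},
  {"delta_pos": [0, 0, 0], "yaw": -0.114, "hand": 0},
  {"delta_pos": [0, 0, 0], "yaw": 0, "hand": 0},
  {"delta_pos": [0, 0, 0], "yaw": 0, "hand": 0},
])

```text
t: 18.65
tool_pos: [0.4824, -0.2728, 0.0902]
tool_rot: [-0.191, 0.982, 0.001, -0.0]
contact_force: [0.3, -0.4, -1.3]
finger_gap: 0.0148
gripper_force: 59.3
```

```bash
python3 -c "
from h import *
todo([.4833,-.2746,.006],.387+np.pi)"
```

```text
t 18.65 pos [ 0.4824 -0.2728  0.0902] ang -2.7576 -> delta cm [-0.02 -0.21  8.42] yaw -0.003 tilt [-0.001  0.001 -1.   ] F [ 0.3 -0.4 -1.3] gap 0.0148 q6 -1.04
```

Request:
play_rows([
  {"delta_pos": [0, 0, 1.5], "yaw": 0, "hand": 0},
  {"delta_pos": [0, 0, 2], "yaw": 0, "hand": 0},
  {"delta_pos": [0, 0, 2], "yaw": 0, "hand": 0},
  {"delta_pos": [0, 0, 1.5], "yaw": 0, "hand": 0},
  {"delta_pos": [0, 0, 0.8], "yaw": 0, "hand": 0},
  {"delta_pos": [0, 0, 0.3], "yaw": 0, "hand": 0},
  {"delta_pos": [0, 0, 0.1], "yaw": 0, "hand": 0},
  {"delta_pos": [0, 0, 0.1], "yaw": 0, "hand": 0},
  {"delta_pos": [0, 0, 0], "yaw": 0, "hand": 0},
  {"delta_pos": [0, 0, 0], "yaw": 0, "hand": 0},
])

```text
t: 19.65
tool_pos: [0.4831, -0.2738, 0.0084]
tool_rot: [-0.192, 0.981, -0.0, 0.0]
contact_force: [0.2, 0.3, -0.9]
finger_gap: 0.0149
gripper_force: 59.3
```

```bash
python3 -c "
from h import *
todo([.4833,-.2746,.006],.387+np.pi)"
```

```text
t 19.65 pos [ 0.4831 -0.2738  0.0084] ang -2.7555 -> delta cm [ 0.01 -0.08  0.24] yaw -0.0009 tilt [ 0.001 -0.001 -1.   ] F [ 0.2  0.3 -0.9] gap 0.0149 q6 -1.05
```

Request:
play_rows([
  {"delta_pos": [0, 0, 0.1], "yaw": 0, "hand": 0},
  {"delta_pos": [0, 0, 0.1], "yaw": 0, "hand": 0},
  {"delta_pos": [0, 0, 0.03], "yaw": 0, "hand": 0},
  {"delta_pos": [0, 0, 0], "yaw": 0, "hand": 0},
])

```text
t: 20.05
tool_pos: [0.4829, -0.2737, 0.0061]
tool_rot: [-0.192, 0.981, -0.0, 0.0]
contact_force: [-0.7, 1.4, 4.6]
finger_gap: 0.0148
gripper_force: 60.0
```

```bash
python3 -c "
from h import *
todo([.4833,-.2746,.006],.387+np.pi)"
```

```text
t 20.05 pos [ 0.4829 -0.2737  0.0061] ang -2.7554 -> delta cm [ 0.   -0.1   0.01] yaw -0.0008 tilt [ 0.001 -0.    -1.   ] F [-0.7  1.4  4.6] gap 0.0148 q6 -1.05
```

The pick touches the desk (4.6 N). Releasing and rising.

Request:
play_rows([
  {"delta_pos": [0, 0, 0], "yaw": 0, "hand": 0.3},
  {"delta_pos": [0, 0, 0], "yaw": 0, "hand": 0.6},
  {"delta_pos": [0, 0, 0], "yaw": 0, "hand": 1},
  {"delta_pos": [0, 0, 0], "yaw": 0, "hand": 1},
  {"delta_pos": [0, 0, 0], "yaw": 0, "hand": 1},
  {"delta_pos": [0, 0, 0], "yaw": 0, "hand": 1},
  {"delta_pos": [0, 0, -1], "yaw": 0, "hand": 1},
  {"delta_pos": [0, 0, -2.5], "yaw": 0, "hand": 1},
  {"delta_pos": [0, 0, -3], "yaw": 0, "hand": 1},
  {"delta_pos": [0, 0, -3], "yaw": 0, "hand": 1},
  {"delta_pos": [0, 0, -3], "yaw": 0, "hand": 1},
  {"delta_pos": [0, 0, 0], "yaw": 0, "hand": 1},
  {"delta_pos": [0, 0, 0], "yaw": 0, "hand": 1},
])

```text
t: 21.35
tool_pos: [0.4833, -0.2739, 0.1319]
tool_rot: [-0.192, 0.981, -0.001, 0.001]
contact_force: [-0.7, -1.1, -0.7]
finger_gap: 0.0856
gripper_force: 0.0
```

Run:
```python
from h import *
todo([.4833,-.2746,.006],.387+np.pi)
im=env.camera("scene"); cv2.imwrite("pics/end.png",im); 
cv2.imwrite("pics/endc.png",cv2.resize(im[140:290,180:400],(792,540),interpolation=cv2.INTER_CUBIC))
```

```text
t 21.35 pos [ 0.4833 -0.2739  0.1319] ang -2.7554 -> delta cm [ 0.04 -0.03 12.59] yaw -0.0008 tilt [ 0.002 -0.002 -1.   ] F [-0.7 -1.1 -0.7] gap 0.0856 q6 -1.05
```

View pics/endc.png

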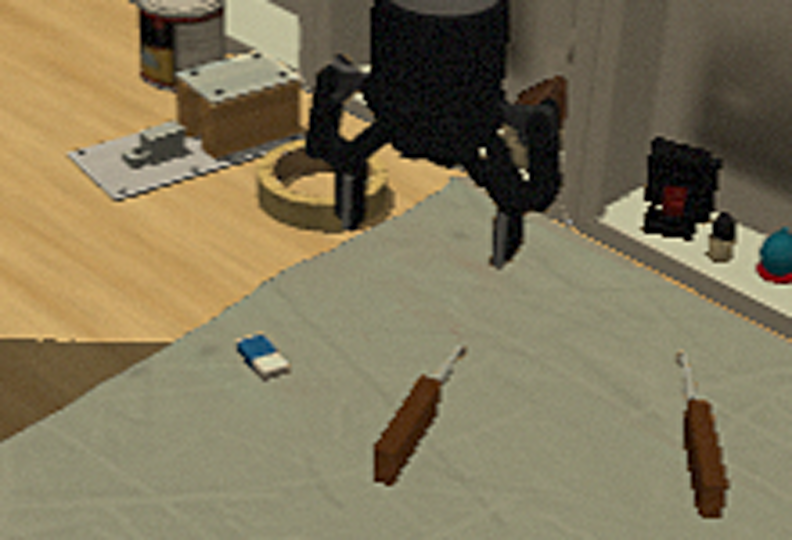

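The key (155,145) lies flat on the plate in front of the slot, the pick (410,430) stands upright on the desk, and the bystanders are undisturbed. Handing in.

```bash
python3 -c "
from plant import env
print(env.sign_off())"
```

```text
the job is handed in; nothing more can be done
None
```

The key was hooked by its eye and drawn fully out, and it lies flat on the plate; the pick is back on the desk in its original spot, force readings on the key stayed around 2 N, and the job was handed in at about 21 s of the 72 s allowed.

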